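# Put the pots and brushes away after painting

## Robot

A 6-joint arm with a two-finger parallel gripper is mounted at the origin on a cart in front of the work surface, level with it; the furniture and walls round the work are solid. World frame = base frame: x ahead of the robot, y to its left, z up, the work surface at z = 0. Lengths are in m, angles in rad, forces in N, time in s.
With the tool pointing down it reaches from about 0.4 to 0.925 m from the base axis. Payload 3.4 kg.
Tool frame: the origin (TCP) lies midway between the tips of the shut fingers; the grasp point (between the pads) lies 19 mm behind it; z points along the fingers, y is the line along which they close (so a half turn about z gives the same grasp; the last joint's range is limited). The gripper opens to 85 mm and grips with 20 to 120 N. Pads are 22 mm wide; open, the fingers measure 114 mm over their backs; the gripper's body (76 mm by 85 mm) begins 54 mm behind the grasp point. The pads swing forward as they close: fully open they stand 13 mm farther back than shut.
Start: joints at [1.173, 0.307, 1.506, -0, 1.328, -0.073], TCP at [0.183, 0.545, 0.231] pointing down, gripper open.
Joint ranges: [-3.12, 3.12], [-1.05, 2.28], [0.14, 2.33], [-1.42, 4.57], [0.1, 2.73], [-2.68, 2.68]. Speed limits (rad/s): [2.57, 2.57, 3.14, 3.14, 3.14, 3.14].

## Interface

Orientations are given as a unit quaternion [x, y, z, w].
In Python, from station import env gives the robot as it stands.
- The arm moves only by the tool play_rows, never from a script. Its argument "rows" is a list of rows, each a list of 7 numbers: the shift along the tool's x, y, z in m, then the turn, a rotation vector about the tool's x, y, z in degrees, then the gripper command: -1 is fully open, 1 is shut, values between are in proportion. In form: [[dx, dy, dz, wx, wy, wz, fingers], ...]. A call has 1 to 10 rows; each row is the pose to reach, as a shift and turn from the pose commanded when the call began, along the tool's axes at that moment; what a row does not reach only later rows make up. A row lasts 1/12 s, in which the tool goes at most 41.7 mm and 7.16 degrees, less where a joint would pass 70% of its speed; a pose out of reach is approached as far as the arm can. A call with a gripper value outside its range is refused whole. The fingers move at their own pace and stop on an object; "force" is the grip in N (left out, the last holds). Time passes only in rows, so rows that repeat a pose let the fingers close. It gives the time, the measured TCP pose, the force, the opening and the grip force at its end, in the units of the state.
- env.read_state(): the state, without advancing time (a new reading comes with each control period).
- env.capture(name): name is "scene" or "top" or "wrist"; returns (picture, depth): 420x560x3 uint8, red, green, blue; 420x560 float32, m along the optical axis (not along the pixel's ray), 0 where there is no reading.
- env.camera_info(name): a dict with "intrinsics" (3x3 intrinsics, pixels), "R" (3x3) and "t" (3): a world point X has camera coordinates R X + t; the wrist camera has in their place "mount" (4x4, takes a point from camera to tool coordinates, whose origin is the TCP and whose axes are the flange's). Camera axes: x right, y down, z forward; pixel columns grow to the right and rows downward; lengths in m; the calibration is good to about 2 mm. A picture is of the moment at which its call begins: read the wrist's pose just before it. camera_info takes no time and is no camera call.
- env.job_done(): hands the job in; it is judged then, once.
The state is a dict: "time": time; "qpos": joint angles; "joint_vel": joint speeds; "effort": joint torques, N m; "ee_pos": TCP position; "orientation": TCP orientation; "contact_force": force on the tool from outside, world axes, zero at the start; "wrist_torque": the same for the moment, N m; "gripper_width": finger opening in m; "grasp_force": force on a finger pad.
Only numpy, scipy, OpenCV 4.12 (cv2) and the standard library are available. Lean on these libraries where they do the work, as an engineer would, in place of code of your own. Each camera call takes 0.05 s, during which the arm holds its last target. There are 200 camera calls.

## Task

Painting is over: put the paint things away. Stand the jar with the black lid and the red pot with the white lid upright in the wooden pot block, each in the bore made for its size, right down on the bottom, and lay the blue and the red brush that lie on the counter on the wire brush rest, one in each notch, with their bristles over the white drip pan. Do not tip the jar or the pot over on the way.

Things in the scene. Friction and masses are not known exactly. Their poses are not given: they have to be found in the camera images.
- black_lid_jar: Pale grey, half clear jar with a black lid, 68 mm across (64 at the body), 62 mm tall, about 140 g, standing. Origin: centre of its underside, z up. Belongs in the wide bore. Of jar and pot one stands far left (y > 0) with a fixed 75 mm cup close on the robot's side: grip it across y; the other right of block and rest: grip it across x.
- red_pot: Small red pot with a white lid, 55 mm across (52 at the body), 49 mm tall, about 120 g, standing. Origin: centre of its underside, z up. Belongs in the narrow bore. Of jar and pot one stands far left (y > 0) with a fixed 75 mm cup close on the robot's side: grip it across y; the other right of block and rest: grip it across x.
- blue_brush: Flat brush with blue handle, 150 mm long, handle 12 mm wide and thick, 20 g, lying flat. Origin: middle of its length, on its underside; z up, y runs along it towards the handle's end. Stiff handle from y = -47 to +75 mm, bristles from -47 to -75 mm (soft: nothing to grip). Balance point and best grip at y = +14 mm. May lie 25 mm before block or rest: do not open wide.
- red_brush: Flat brush with red handle, 180 mm long, handle 12 mm wide and thick, 20 g, lying flat. Origin: middle of its length, on its underside; z up, y runs along it towards the handle's end. Stiff handle from y = -62 to +90 mm, bristles from -62 to -90 mm (soft: nothing to grip). Balance point and best grip at y = +14 mm. May lie 25 mm before block or rest: do not open wide.
- pot_block: Fixed wooden block, 163 x 92 x 28 mm, long side along its x, with two round bores 18 mm deep, felt at the bottom (bottom 10 mm above its underside, 4 mm chamfer at the mouth). Origin: on the underside, below the centre of the wide bore (76 mm); the narrow bore (62 mm, too small for the jar) has its centre at x = -78 mm. z up. A dark 190 mm bottle and a 160 mm red jar stand fixed between it and the pots: carry over them.
- brush_rest: Fixed brush rest: small board with two bent-wire rails across it at x = -106 and x = -38 mm, white drip pan (x = -30 to +46 mm, 15 mm high) at its +x end. Each rail has two notches, at y = +28 and y = -28 mm: flat bottoms 18 mm wide, on which a brush lies with its underside 32 mm up, widening to 44 mm at the peaks, 46 mm up. A brush lies along x, held best at x = -72 mm. Board top 8 mm up. Origin: on the underside.

How it is judged:
At the end, for the whole second after the job is handed in: Jar upright in the wide bore and red pot upright in the narrow bore, within 10 mm of its centre and down on the bottom (within 4.5 mm); the brushes in different notches of the rest (within 12 mm, 7 degrees), on both rails, bristles to the pan (within 28 mm along); all at rest and let go (x of black_lid_jar in the frame of pot_block between -0.01 and 0.01 m and y of black_lid_jar in the frame of pot_block between -0.01 and 0.01 m and z of black_lid_jar in the frame of pot_block between 0.006 and 0.0145 m and angle between each of black_lid_jar, red_pot's own z axis and vertical below 0.1 rad and x of red_pot in the frame of pot_block between -0.088 and -0.068 m and y of red_pot in the frame of pot_block between -0.01 and 0.01 m and z of red_pot in the frame of pot_block between 0.006 and 0.0145 m and ((y of blue_brush in the frame of brush_rest between 0.016 and 0.04 m and z of blue_brush in the frame of brush_rest between 0.026 and 0.04 m and y of brush_rest in the frame of blue_brush between -0.086 and -0.03 m and angle between the y axis of each of blue_brush, red_brush and the x axis of brush_rest, either way round below 0.13 rad and y of red_brush in the frame of brush_rest between -0.04 and -0.016 m and z of red_brush in the frame of brush_rest between 0.026 and 0.04 m and y of brush_rest in the frame of red_brush between -0.086 and -0.03 m) or (y of blue_brush in the frame of brush_rest between -0.04 and -0.016 m and z of blue_brush in the frame of brush_rest between 0.026 and 0.04 m and y of brush_rest in the frame of blue_brush between -0.086 and -0.03 m and angle between the y axis of each of blue_brush, red_brush and the x axis of brush_rest, either way round below 0.13 rad and y of red_brush in the frame of brush_rest between 0.016 and 0.04 m and z of red_brush in the frame of brush_rest between 0.026 and 0.04 m and y of brush_rest in the frame of red_brush between -0.086 and -0.03 m)) and linear speed of each of black_lid_jar, red_pot, blue_brush, red_brush below 0.02 m/s); the robot touches nothing.
It fails at once if the jar or the pot is tipped over (more than 45 degrees) (angle between any of black_lid_jar, red_pot's own z axis and vertical above 0.79 rad).
It also fails if it takes over 110 s, if anything falls off the work surface, if the arm or the gripper's body presses on something with over 40 N, if the wrist force passes 120 N, or if a joint passes its speed limit or range.

## Working session

There is one attempt and no reset: what is moved stays moved. The work goes in short steps, Python scripts to look and compute and a tool call to move; the robot and the scene stay as the last step left them, time stands still between calls to the robot, and variables do not carry over. Pictures are saved under pics/ and viewed, at most 15 in all, crops included, and the job is handed in when it is done.

Besides the shell and the picture viewer there is one more tool, called by a JSON object that holds its "fn" and its "kwargs", one argument or row to a line. play_rows: Moves the arm, as the interface text tells. Its arguments: {"type":"object","properties":{"rows":{"type":"array","items":{"type":"array","items":{"type":"number"}}},"force":{"type":"number"}},"required":["rows"]}

```bash
mkdir -p pics; ls
python3 - <<'E'
from station import env
import cv2,numpy as np
for n in ["scene","top"]:
    p,d=env.capture(n); cv2.imwrite(f"pics/{n}0.png",p[:,:,::-1]); np.savez(f"{n}0.npz",p=p,d=d)
    print(n,env.camera_info(n))
print(env.camera_info("wrist")); print(env.read_state())
E
```

```text
pics
scene {'intrinsics': array([[503.98801609,   0.        , 277.87396315],
       [  0.        , 503.98801609, 212.46199321],
       [  0.        ,   0.        ,   1.        ]]), 'R': array([[ 0.56313388, -0.82623007, -0.01497024],
       [-0.39641303, -0.25419939, -0.88217877],
       [ 0.7250772 ,  0.50271915, -0.47067665]]), 't': array([-0.39006902,  0.18496161,  1.03494551])}
top {'intrinsics': array([[491.20762833,   0.        , 280.90278751],
       [  0.        , 491.20762833, 207.6686005 ],
       [  0.        ,   0.        ,   1.        ]]), 'R': array([[ 2.63206790e-02, -9.99642453e-01,  4.71043189e-03],
       [-9.87477275e-01, -2.67330079e-02, -1.55479831e-01],
       [ 1.55550164e-01, -5.59109715e-04, -9.87827836e-01]]), 't': array([-0.18158904,  0.45511261,  0.96564282])}
{'intrinsics': array([[351.06806309,   0.        , 280.37229103],
       [  0.        , 351.06806309, 210.31381856],
       [  0.        ,   0.        ,   1.        ]]), 'mount': array([[-7.86040485e-04, -9.48214477e-01, -3.17629797e-01,
         8.12213522e-02],
       [ 9.99999668e-01, -8.13925420e
[... 228 characters left out ...]
 0.1, 'qpos': array([ 1.17347285e+00,  3.07518459e-01,  1.50752030e+00,  3.46082189e-05,
        1.32841675e+00, -7.34888971e-02]), 'joint_vel': array([-0.00014087, -0.00264984, -0.00236932, -0.00021686, -0.00124842,
       -0.0012956 ]), 'effort': array([ 1.33053185e-03, -4.58523667e+01, -2.52609283e+01, -1.82082222e-04,
        5.60769535e-03, -1.87598749e-05]), 'ee_pos': array([0.18273313, 0.54454001, 0.23047002]), 'orientation': array([ 1.61214756e-01,  9.86918910e-01, -9.01821241e-04, -2.33575484e-04]), 'contact_force': array([-0.27624783, -0.19086621, -0.56292967]), 'wrist_torque': array([ 0.00722979,  0.00086619, -0.01010628]), 'grasp_force': 0.0, 'gripper_width': 0.08533717468590783}
```

View pics/top0.png

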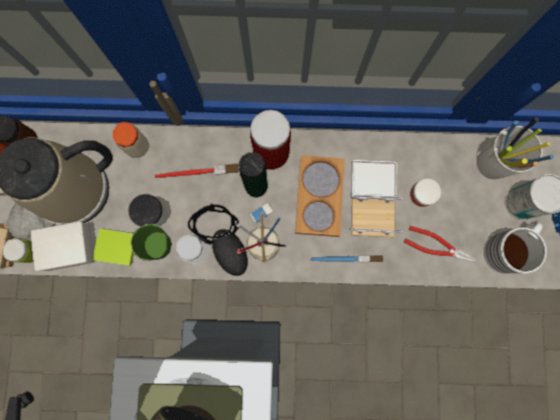

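View pics/scene0.png

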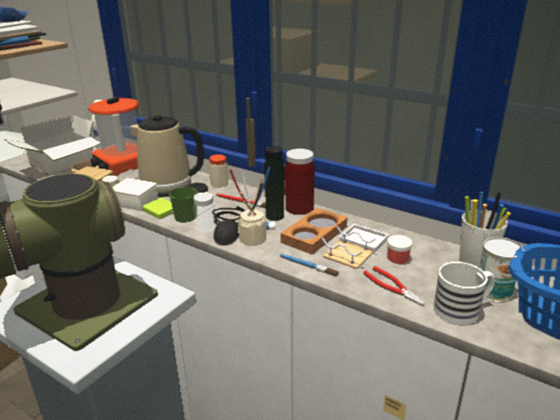

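Top view: jar (146,210) with green cup (150,243), red brush (200,171), blue brush (346,259), block bores (320,179)/(318,215), rest (374,198), pot (427,192), and the bottle/red jar at (253,175)/(270,140). I'll enlarge it for accurate pixels.

```bash
cat > h.py <<'E'
from station import env
import numpy as np,cv2
def ray(n,u,v,z):
    c=env.camera_info(n);K,R,t=c["intrinsics"],c["R"],c["t"]
    o=-R.T@t;d=R.T@np.linalg.solve(K,[u,v,1.]);return o+d*(z-o[2])/d[2]
def wcam(s):
    from scipy.spatial.transform import Rotation as Ro
    c=env.camera_info("wrist");T=np.eye(4);T[:3,:3]=Ro.from_quat(s["orientation"]).as_matrix();T[:3,3]=s["ee_pos"]
    return c["intrinsics"],T@c["mount"]
def wray(s,u,v,z):
    K,T=wcam(s);d=T[:3,:3]@np.linalg.solve(K,[u,v,1.]);o=T[:3,3];return o+d*(z-o[2])/d[2]
E
python3 - <<'E'
from h import *
f=np.load("top0.npz");p=f["p"];d=f["d"]
c=p[130:280,285:455];cv2.imwrite("pics/c1.png",cv2.resize(c[:,:,::-1],None,fx=4,fy=4,interpolation=cv2.INTER_CUBIC))
c=p[110:270,110:290];cv2.imwrite("pics/c2.png",cv2.resize(c[:,:,::-1],None,fx=3.5,fy=3.5,interpolation=cv2.INTER_CUBIC))
hsv=cv2.cvtColor(p,cv2.COLOR_RGB2HSV)
def m(lo,hi,x0,x1,y0,y1):
    k=cv2.inRange(hsv,lo,hi);q=np.zeros_like(k);q[y0:y1,x0:x1]=k[y0:y1,x0:x1];return q
for nm,k,z in [("blue",m((95,90,40),(120,255,255),300,395,245,272),.006),("red",m((0,130,60),(8,255,255),150,235,155,185),.006)]:
    cs=max(cv2.findContours(k,0,1)[0],key=cv2.contourArea);pts=cs[:,0,:].astype(float)
    vx,vy,x,y=cv2.fitLine(cs,2,0,.01,.01).ravel();e=pts[[pts[:,0].argmin(),pts[:,0].argmax()]]
    print(nm,e,[ray("top",*q,z).round(4) for q in e],"line",vx,vy,x,y)
# depth-based tops
for nm,u,v in [("jar",146,207),("pot",427,190),("cup",150,240),("bottle",253,160),("redjar",270,128),("bottom wide",320,179),("mug",520,250),("pan",374,178),("blk",341,215)]:
    K=env.camera_info("top");X=K["R"].T@(d[v,u]*np.linalg.solve(K["intrinsics"],[u,v,1.])-K["t"]);print(nm,X.round(4))
E
```

```text
blue [[312. 258.]
 [357. 259.]] [array([ 0.3609, -0.2365,  0.006 ]), array([ 0.3613, -0.3296,  0.006 ])] line 0.99998516 -0.0054472173 334.5 258.57608
red [[155. 175.]
 [213. 170.]] [array([0.5274, 0.0994, 0.006 ]), array([ 0.5416, -0.023 ,  0.006 ])] line 0.9948708 -0.101154 184.0 172.74576
jar [0.45   0.0985 0.0608]
pot [ 0.5013 -0.4633  0.0527]
cup [0.3895 0.1014 0.0031]
bottle [ 0.5172 -0.1186  0.1952]
redjar [ 0.5858 -0.1456  0.1646]
bottom wide [ 0.5287 -0.2508  0.0044]
mug [ 0.3874 -0.659   0.025 ]
pan [ 0.5348 -0.3663  0.0007]
blk [ 0.4538 -0.2971 -0.004 ]
```

View pics/c1.png

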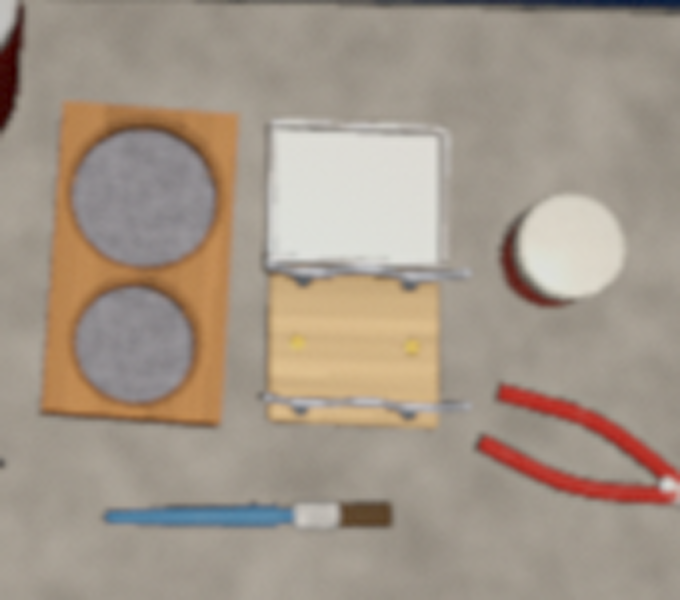

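View pics/c2.png

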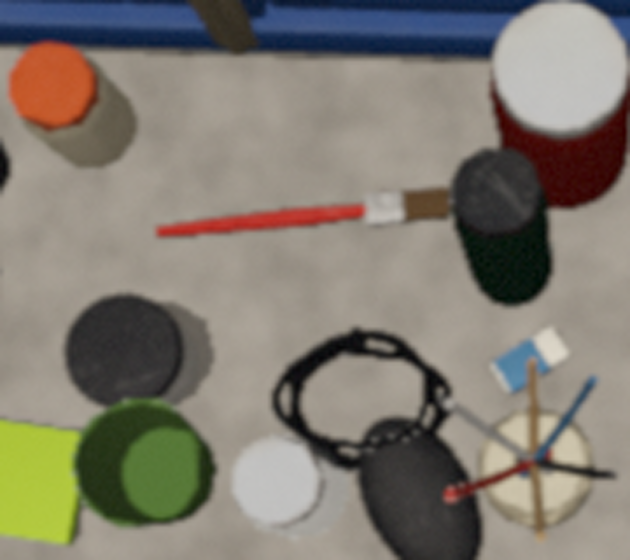

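Close-ups: block corners, rails, both brushes, pot lid and jar lid are clear; the red brush's bristles reach behind the bottle top. Computing poses.

Run:
```python
from h import *
A=lambda x,y:(285+x/4,130+y/4)
B=lambda x,y:(110+x/3.5,110+y/3.5)
def P(n,q,z): r=ray("top",*q,z);print(n,r.round(4));return r
K=env.camera_info("top");print("cam",(-K["R"].T@K["t"]).round(3))
c=[P("blk",A(*q),.028)[:2] for q in [(63,101),(238,113),(219,425),(42,412)]]
print("centre",np.mean(c,0),"len",np.linalg.norm(c[0]-c[3]),np.linalg.norm(c[0]-c[1]),"yaw",np.degrees(np.arctan2(*((c[0]+c[1]-c[2]-c[3])[::-1]))))
P("wide",A(145,197),.010);P("narrow",A(134,344),.010)
P("pan TL",A(270,122),.015);P("pan TR",A(447,130),.015)
P("board BL",A(269,420),.008);P("board BR",A(438,428),.008);P("panBL",A(268,268),.015)
P("rail2 L",A(264,272),.046);P("rail2 R",A(470,273),.046)
P("rail1 L",A(260,397),.046);P("rail1 R",A(470,407),.046)
P("bl h",A(105,517),.006);P("bl ferr/bris",A(340,515),.008);P("bl b",A(392,514),.006)
P("rd h",B(157,232),.006);P("rd ferr/bris",B(403,206),.008);P("rd ferr/hand",B(364,210),.01)
P("jar",B(124,350),.062);P("pot",A(571,246),.049)
P("bottle",B(497,191),.19);P("redjar",B(561,67),.16);P("cup",B(145,461),.075);P("orange",B(53,85),.09)
P("wht",B(277,481),.03);P("cableright",B(440,400),.01);P("brushpot",B(535,465),.1)
```

```text
cam [ 0.304 -0.169  1.026]
blk [ 0.5731 -0.208   0.028 ]
blk [ 0.5692 -0.2995  0.028 ]
blk [ 0.4054 -0.2908  0.028 ]
blk [ 0.4096 -0.2005  0.028 ]
centre [ 0.48931058 -0.2497044 ] len 0.16369976986802032 0.09164116616502242 yaw -2.816700622264681
wide [ 0.527 -0.253  0.01 ]
narrow [ 0.4484 -0.2483  0.01  ]
pan TL [ 0.5682 -0.3182  0.015 ]
pan TR [ 0.5664 -0.4118  0.015 ]
board BL [ 0.4107 -0.3193  0.008 ]
board BR [ 0.4089 -0.4072  0.008 ]
panBL [ 0.4897 -0.3174  0.015 ]
rail2 L [ 0.4819 -0.3108  0.046 ]
rail2 R [ 0.4842 -0.4153  0.046 ]
rail1 L [ 0.4182 -0.3091  0.046 ]
rail1 R [ 0.416  -0.4144  0.046 ]
bl h [ 0.3583 -0.235   0.006 ]
bl ferr/bris [ 0.3624 -0.3561  0.008 ]
bl b [ 0.3638 -0.3834  0.006 ]
rd h [0.5246 0.0995 0.006 ]
rd ferr/bris [ 0.5444 -0.0489  0.008 ]
rd ferr/hand [ 0.5408 -0.0257  0.01  ]
jar [0.4438 0.0989 0.062 ]
pot [ 0.499  -0.4659  0.049 ]
bottle [ 0.5103 -0.1169  0.19  ]
redjar [ 0.5851 -0.1461  0.16  ]
cup [0.3802 0.0794 0.075 ]
orange [0.5894 0.1415 0.09  ]
wht [0.3743 0.0141 0.03  ]
cableright [ 0.4264 -0.0763  0.01  ]
brushpot [ 0.3817 -0.1371  0.1   ]
```

```bash
cat >> h.py <<'E'
from scipy.spatial.transform import Rotation as Ro
def plan(*tg):
    """targets (x,y,z,closing angle deg); prints shift and turn in present tool axes"""
    s=env.read_state();q=Ro.from_quat(s["orientation"]);M=q.as_matrix()
    print("t",round(s["time"],2),"at",s["ee_pos"].round(4),"close",round(np.degrees(np.arctan2(M[1,1],M[0,1])),2),"F",s["contact_force"].round(1),"w",round(s["gripper_width"],4))
    for x,y,z,a in tg:
        a=np.radians(a);Y=np.array([np.cos(a),np.sin(a),0]);Z=np.array([0,0,-1.])
        T=np.c_[np.cross(Y,Z),Y,Z];d=M.T@(np.array([x,y,z])-s["ee_pos"])
        print((x,y,z),"shift",d.round(4),"turn",np.degrees((q.inv()*Ro.from_matrix(T)).as_rotvec()).round(2),"len",round(np.linalg.norm(d),3))
E
python3 -c "
from h import *
plan((.31,.31,.33,45),(.42,0,.33,0),(.42,-.25,.33,0),(.499,-.466,.2,0))"
```

```text
t 0.1 at [0.1827 0.5445 0.2305] close 71.45 F [-0.3 -0.2 -0.6] w 0.0853
(0.31, 0.31, 0.33) shift [-0.1953 -0.182  -0.0992] turn [-1.100e-01  1.000e-02  2.645e+01] len 0.285
(0.42, 0, 0.33) shift [-0.3982 -0.4409 -0.0988] turn [-1.000e-01  6.000e-02  7.145e+01] len 0.602
(0.42, -0.25, 0.33) shift [-0.4777 -0.6779 -0.0984] turn [-1.000e-01  6.000e-02  7.145e+01] len 0.835
(0.499, -0.466, 0.2) shift [-0.6214 -0.8573  0.032 ] turn [-1.000e-01  6.000e-02  7.145e+01] len 1.059
```

{"fn": "play_rows", "kwargs": {
  "rows": [
    [0,0,-0.04,0,0,0,-1],
    [-0.04,-0.03,-0.08,0,0,7,-1],
    [-0.195,-0.182,-0.099,0,0,26.5,-1],
    [-0.195,-0.182,-0.099,0,0,26.5,-1],
    [-0.195,-0.182,-0.099,0,0,26.5,-1],
    [-0.195,-0.182,-0.099,0,0,26.5,-1],
    [-0.195,-0.182,-0.099,0,0,26.5,-1],
    [-0.195,-0.182,-0.099,0,0,26.5,-1],
    [-0.398,-0.441,-0.099,0,0,71.5,-1],
    [-0.398,-0.441,-0.099,0,0,71.5,-1]
  ]
}}

```text
time: 0.93
ee_pos: [0.3381, 0.2305, 0.3304]
orientation: [0.497, 0.868, 0.0, 0.0]
contact_force: [1.9, 0.1, 0.1]
gripper_width: 0.0851
grasp_force: 0.0
```

```bash
python3 -c "
from h import *
plan((.42,0,.33,0),(.42,-.25,.33,0),(.48,-.466,.2,0))"
```

```text
t 0.93 at [0.3381 0.2305 0.3304] close 30.35 F [1.9 0.1 0.1] w 0.0851
(0.42, 0, 0.33) shift [-0.2403 -0.0458  0.0004] turn [ 3.000e-02 -0.000e+00  3.035e+01] len 0.245
(0.42, -0.25, 0.33) shift [-4.560e-01 -1.721e-01  3.000e-04] turn [ 3.000e-02 -0.000e+00  3.035e+01] len 0.487
(0.48, -0.466, 0.2) shift [-0.6727 -0.2296  0.1303] turn [ 3.000e-02 -0.000e+00  3.035e+01] len 0.723
```

{"fn": "play_rows", "kwargs": {
  "rows": [
    [-0.24,-0.046,0,0,0,30.35,-1],
    [-0.24,-0.046,0,0,0,30.35,-1],
    [-0.24,-0.046,0,0,0,30.35,-1],
    [-0.24,-0.046,0,0,0,30.35,-1],
    [-0.24,-0.046,0,0,0,30.35,-1],
    [-0.456,-0.172,0,0,0,30.35,-1],
    [-0.456,-0.172,0,0,0,30.35,-1],
    [-0.456,-0.172,0,0,0,30.35,-1],
    [-0.456,-0.172,0,0,0,30.35,-1],
    [-0.456,-0.172,0,0,0,30.35,-1]
  ]
}}

```text
time: 1.77
ee_pos: [0.4177, -0.1741, 0.33]
orientation: [0.706, 0.709, 0.0, -0.0]
contact_force: [1.6, 1.0, 0.5]
gripper_width: 0.0855
grasp_force: 0.0
```

```bash
python3 -c "
from h import *
plan((.42,-.25,.33,0),(.49,-.466,.2,0))"
```

```text
t 1.77 at [ 0.4177 -0.1741  0.33  ] close 0.25 F [1.6 1.  0.5] w 0.0855
(0.42, -0.25, 0.33) shift [-0.0759  0.002   0.    ] turn [-0.02 -0.02  0.25] len 0.076
(0.49, -0.466, 0.2) shift [-0.2923  0.0711  0.1299] turn [-0.02 -0.02  0.25] len 0.328
```

{"fn": "play_rows", "kwargs": {
  "rows": [
    [-0.29,0.075,0.1,0,0,0,-1],
    [-0.29,0.075,0.1,0,0,0,-1],
    [-0.29,0.075,0.1,0,0,0,-1],
    [-0.29,0.075,0.1,0,0,0,-1],
    [-0.29,0.075,0.1,0,0,0,-1],
    [-0.29,0.075,0.1,0,0,0,-1],
    [-0.29,0.075,0.1,0,0,0,-1],
    [-0.29,0.075,0.1,0,0,0,-1],
    [-0.29,0.075,0.1,0,0,0,-1],
    [-0.29,0.075,0.1,0,0,0,-1]
  ]
}}

```text
time: 2.6
ee_pos: [0.4941, -0.4624, 0.228]
orientation: [0.706, 0.708, 0.0, -0.002]
contact_force: [-0.4, 0.2, -0.2]
gripper_width: 0.0854
grasp_force: 0.0
```

```bash
python3 -c "
from h import *
import pickle
plan((.499,-.466,.1,0))
s=env.read_state();p,d=env.capture('wrist');pickle.dump((s,p,d),open('w1.pkl','wb'));cv2.imwrite('pics/w1.png',p[:,:,::-1])"
```

```text
t 2.6 at [ 0.4941 -0.4624  0.228 ] close 0.17 F [-0.4  0.2 -0.2] w 0.0854
(0.499, -0.466, 0.1) shift [-0.004   0.0052  0.128 ] turn [-0.15 -0.17  0.17] len 0.128
```

View pics/w1.png

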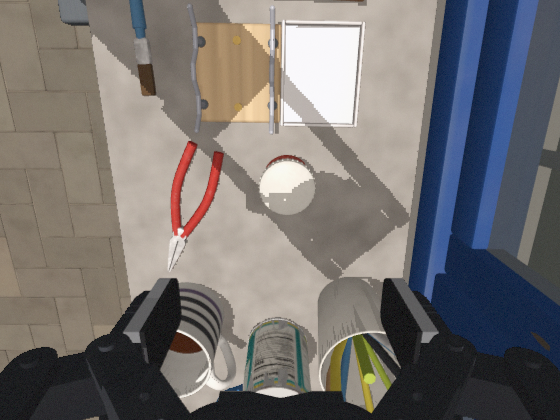

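Wrist view: pot lid at (287,187), pan corners (281,20), (365,21), (357,127), (280,126), rails at u≈192 and 273. Computing.

```bash
python3 -c "
from h import *
import pickle
s,p,d=pickle.load(open('w1.pkl','rb'))
h=cv2.cvtColor(p,cv2.COLOR_RGB2HSV)
m=np.zeros(p.shape[:2],np.uint8);m[140:225,245:330]=((p.min(2)>150)&(h[:,:,1]<60))[140:225,245:330]*255
c=max(cv2.findContours(m,0,1)[0],key=cv2.contourArea);(u,v),r=cv2.minEnclosingCircle(c);print(u,v,r,wray(s,u,v,.049),wray(s,287,187,.049))
for q in [(282,21),(364,22),(356,126),(281,124)]:print('pan',wray(s,*q,.015).round(4))
for q in [(192,6),(198,132),(271,8),(275,132)]:print('rail',wray(s,*q,.046).round(4))
for q in [(197,25),(197,122)]:print('board',wray(s,*q,.008).round(4))
print('bris',wray(s,150,95,.006))
plan((.499,-.466,.1,0))"
```

```text
284.3070068359375 166.0645751953125 47.1636962890625 [ 0.49726795 -0.44568012  0.049     ] [ 0.499924  -0.4656497  0.049    ]
pan [ 0.4947 -0.3197  0.015 ]
pan [ 0.5689 -0.3204  0.015 ]
pan [ 0.5681 -0.4122  0.015 ]
pan [ 0.4941 -0.4105  0.015 ]
rail [ 0.4212 -0.3143  0.046 ]
rail [ 0.4188 -0.4152  0.046 ]
rail [ 0.4857 -0.3157  0.046 ]
rail [ 0.4887 -0.4151  0.046 ]
board [ 0.416  -0.3219  0.008 ]
board [ 0.4097 -0.4093  0.008 ]
bris [ 0.36469361 -0.38360295  0.006     ]
t 2.65 at [ 0.4942 -0.4613  0.2291] close 0.23 F [0.2 0.2 0.4] w 0.0854
(0.499, -0.466, 0.1) shift [-0.005   0.005   0.1291] turn [-0.1  -0.14  0.23] len 0.129
```

{"fn": "play_rows", "kwargs": {
  "rows": [
    [-0.005,0.0055,0.03,0,0,0,-1],
    [-0.005,0.0055,0.07,0,0,0,-1],
    [-0.005,0.0055,0.11,0,0,0,-1],
    [-0.005,0.0055,0.145,0,0,0,-1],
    [-0.005,0.0055,0.175,0,0,0,-1],
    [-0.005,0.0055,0.195,0,0,0,-1],
    [-0.005,0.0055,0.207,0,0,0,-1],
    [-0.005,0.0055,0.211,0,0,0,-1],
    [-0.005,0.0055,0.211,0,0,0,-1],
    [-0.005,0.0055,0.211,0,0,0,-1]
  ]
}}

```text
time: 3.48
ee_pos: [0.5013, -0.4671, 0.0211]
orientation: [0.705, 0.709, -0.0, 0.001]
contact_force: [-0.5, -0.2, -0.1]
gripper_width: 0.0855
grasp_force: 0.0
```

{"fn": "play_rows", "kwargs": {
  "force": 35,
  "rows": [
    [0,0,0,0,0,0,0.0],
    [0,0,0,0,0,0,0.1],
    [0,0,0,0,0,0,0.3],
    [0,0,0,0,0,0,0.5],
    [0,0,0,0,0,0,1],
    [0,0,0,0,0,0,1],
    [0,0,0,0,0,0,1],
    [0,0,0,0,0,0,1]
  ]
}}

```text
time: 4.15
ee_pos: [0.5009, -0.4675, 0.0211]
orientation: [0.705, 0.709, -0.0, 0.001]
contact_force: [0.1, 1.2, 5.8]
gripper_width: 0.0503
grasp_force: 36.5
```

```bash
python3 -c "
from h import *
plan((.4995,-.466,.15,0),(.4485,-.249,.15,0),(.4485,-.249,.028,0))"
```

```text
t 4.15 at [ 0.5009 -0.4675  0.0211] close 0.27 F [0.1 1.2 5.8] w 0.0503
(0.4995, -0.466, 0.15) shift [ 0.0013 -0.0012 -0.1289] turn [0.1  0.1  0.27] len 0.129
(0.4485, -0.249, 0.15) shift [ 0.2185 -0.0512 -0.1294] turn [0.1  0.1  0.27] len 0.259
(0.4485, -0.249, 0.028) shift [ 0.2187 -0.0514 -0.0074] turn [0.1  0.1  0.27] len 0.225
```

{"fn": "play_rows", "kwargs": {
  "rows": [
    [0,0,-0.02,0,0,0,1],
    [0,0,-0.055,0,0,0,1],
    [0,0,-0.095,0,0,0,1],
    [0.02,-0.005,-0.12,0,0,0,1],
    [0.06,-0.015,-0.125,0,0,0,1],
    [0.1,-0.025,-0.125,0,0,0,1],
    [0.14,-0.035,-0.125,0,0,0,1],
    [0.175,-0.045,-0.125,0,0,0,1],
    [0.205,-0.051,-0.12,0,0,0,1],
    [0.217,-0.052,-0.1,0,0,0,1]
  ]
}}

```text
time: 4.98
ee_pos: [0.4463, -0.2466, 0.1217]
orientation: [0.705, 0.709, 0.001, 0.001]
contact_force: [0.5, -0.4, -2.8]
gripper_width: 0.05
grasp_force: 37.2
```

{"fn": "play_rows", "kwargs": {
  "rows": [
    [0,0,0,0,0,0,1],
    [0,0,0,0,0,0,1],
    [0,0,0,0,0,0,1]
  ]
}}

```text
time: 5.23
ee_pos: [0.4484, -0.2515, 0.1201]
orientation: [0.705, 0.709, -0.0, 0.001]
contact_force: [0.8, -1.5, -1.8]
gripper_width: 0.0503
grasp_force: 37.1
```

```bash
python3 -c "
from h import *
import pickle
plan((.4485,-.2505,.032,0))
s=env.read_state();p,d=env.capture('wrist');pickle.dump((s,p,d),open('w2.pkl','wb'));cv2.imwrite('pics/w2.png',p[:,:,::-1])"
```

```text
t 5.23 at [ 0.4484 -0.2515  0.1201] close 0.28 F [ 0.8 -1.5 -1.8] w 0.0503
(0.4485, -0.2505, 0.032) shift [0.0011 0.     0.0881] turn [0.09 0.1  0.28] len 0.088
```

View pics/w2.png

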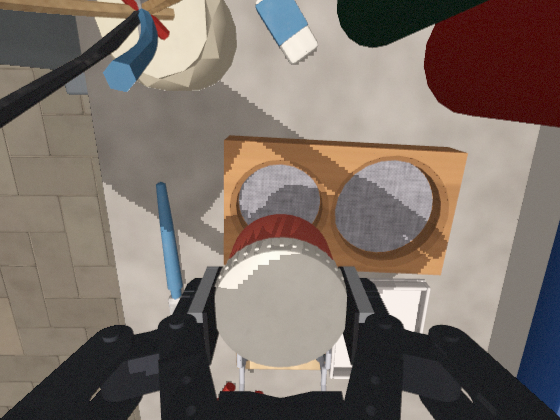

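The pot is held upright, lid centre ≈(281,311); the narrow bore's mouth spans u≈235–323 with its far rim at v≈160, the wide bore's u≈333–440. Checking centring.

```bash
python3 -c "
from h import *
import pickle
s,p,d=pickle.load(open('w2.pkl','rb'))
print('lid',wray(s,281,311,.148))
for n,q in dict(nl=(235,200),nr=(323,200),nt=(279,160),wl=(333,200),wr=(441,210),wt=(392,155)).items():print(n,wray(s,*q,.028).round(4))
for q in [(224,140),(466,152),(442,275)]:print('blk',wray(s,*q,.028).round(4))
"
```

```text
lid [ 0.4486336  -0.24938459  0.148     ]
nl [ 0.4169 -0.242   0.028 ]
nr [ 0.4782 -0.2418  0.028 ]
nt [ 0.4475 -0.2139  0.028 ]
wl [ 0.4852 -0.2418  0.028 ]
wr [ 0.5616 -0.2489  0.028 ]
wt [ 0.523  -0.2102  0.028 ]
blk [ 0.4112 -0.2007  0.028 ]
blk [ 0.5721 -0.208   0.028 ]
blk [ 0.5701 -0.3003  0.028 ]
```

{"fn": "play_rows", "kwargs": {
  "rows": [
    [0,0,0.03,0,0,0,1],
    [0,0,0.055,0,0,0,1],
    [0,0,0.07,0,0,0,1],
    [0,0,0.08,0,0,0,1],
    [0,0,0.085,0,0,0,1],
    [0,0,0.086,0,0,0,1],
    [0,0,0.086,0,0,0,1],
    [0,0,0.086,0,0,0,1]
  ]
}}

```text
time: 5.95
ee_pos: [0.4482, -0.2508, 0.0342]
orientation: [0.706, 0.709, 0.0, 0.001]
contact_force: [0.3, -0.1, -1.8]
gripper_width: 0.0502
grasp_force: 37.3
```

{"fn": "play_rows", "kwargs": {
  "rows": [
    [0,0,0.001,0,0,0,1],
    [0,0,0.002,0,0,0,1],
    [0,0,0.002,0,0,0,1]
  ]
}}

```text
time: 6.2
ee_pos: [0.4475, -0.2501, 0.0318]
orientation: [0.705, 0.709, 0.0, 0.0]
contact_force: [-0.5, 0.6, -1.3]
gripper_width: 0.0504
grasp_force: 37.3
```

{"fn": "play_rows", "kwargs": {
  "rows": [
    [0,0,0.001,0,0,0,1],
    [0,0,0.0015,0,0,0,1],
    [0,0,0.0015,0,0,0,1]
  ]
}}

```text
time: 6.45
ee_pos: [0.4476, -0.2501, 0.031]
orientation: [0.705, 0.709, 0.0, 0.001]
contact_force: [-2.1, 1.5, 8.9]
gripper_width: 0.0503
grasp_force: 38.3
```

{"fn": "play_rows", "kwargs": {
  "rows": [
    [0,0,0,0,0,0,-0.3],
    [0,0,0,0,0,0,-0.5],
    [0,0,0,0,0,0,-0.5],
    [0,0,-0.01,0,0,0,-0.5],
    [0,0,-0.04,0,0,0,-0.5],
    [0,0,-0.08,0,0,0,-0.5],
    [0,0,-0.12,0,0,0,-0.5],
    [0,0,-0.12,0,0,0,0.0],
    [0,0,-0.12,0,0,0,0.2]
  ]
}}

```text
time: 7.2
ee_pos: [0.4492, -0.2513, 0.1532]
orientation: [0.705, 0.709, 0.001, 0.004]
contact_force: [-0.2, 0.9, -0.4]
gripper_width: 0.0407
grasp_force: 0.0
```

```bash
python3 -c "
from h import *
import pickle
plan((.3603,-.296,.12,1.9),(.3603,-.296,.003,1.9))
s=env.read_state();p,d=env.capture('wrist');pickle.dump((s,p,d),open('w3.pkl','wb'));cv2.imwrite('pics/w3.png',p[:,:,::-1])"
```

```text
t 7.2 at [ 0.4492 -0.2513  0.1532] close 0.28 F [-0.2  0.9 -0.4] w 0.0407
(0.3603, -0.296, 0.12) shift [-0.0441 -0.0893  0.0328] turn [ 0.35  0.24 -1.62] len 0.105
(0.3603, -0.296, 0.003) shift [-0.0436 -0.0901  0.1498] turn [ 0.35  0.24 -1.62] len 0.18
```

View pics/w3.png

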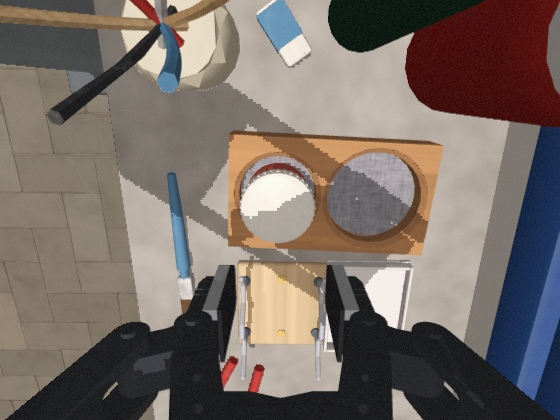

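The pot stands in the narrow bore (lid centre ≈(277,207)). Blue brush runs from handle end (172,174) to the ferrule at (184,280).

```bash
python3 -c "
from h import *
import pickle
s,p,d=pickle.load(open('w3.pkl','rb'))
print('lid',wray(s,277,207,.059))
a=wray(s,172,174,.006);b=wray(s,184,279,.008);print(a,b,np.degrees(np.arctan2(*(a-b)[1::-1])))
w=(b-a)[:2]/np.linalg.norm((b-a)[:2]);print('grip',a[:2]+.061*w)
"
```

```text
lid [ 0.44745918 -0.24782339  0.059     ]
[ 0.35927448 -0.23633363  0.006     ] [ 0.36154662 -0.33474483  0.008     ] 91.32262063999936
grip [ 0.36068249 -0.29731738]
```

{"fn": "play_rows", "kwargs": {
  "rows": [
    [-0.015,-0.03,0.0,0,0,-1.2,0.2],
    [-0.03,-0.06,0.0,0,0,-1.2,0.2],
    [-0.0445,-0.089,0.02,0,0,-1.2,0.2],
    [-0.0445,-0.089,0.06,0,0,-1.2,0.2],
    [-0.0445,-0.089,0.095,0,0,-1.2,0.2],
    [-0.0445,-0.089,0.12,0,0,-1.2,0.2],
    [-0.0445,-0.089,0.135,0,0,-1.2,0.2],
    [-0.0445,-0.089,0.14,0,0,-1.2,0.2],
    [-0.0445,-0.089,0.14,0,0,-1.2,0.2],
    [-0.0445,-0.089,0.14,0,0,-1.2,0.2]
  ]
}}

```text
time: 8.08
ee_pos: [0.3581, -0.2945, 0.0094]
orientation: [0.698, 0.716, -0.0, -0.001]
contact_force: [-1.0, 0.1, -0.6]
gripper_width: 0.0341
grasp_force: 0.0
```

```bash
python3 -c "
from h import *
plan((.3605,-.2965,.003,1.5))"
```

```text
t 8.08 at [ 0.3581 -0.2945  0.0094] close 1.48 F [-1.   0.1 -0.6] w 0.0341
(0.3605, -0.2965, 0.003) shift [-0.0021  0.0024  0.0063] turn [-0.08 -0.08 -0.02] len 0.007
```

{"fn": "play_rows", "kwargs": {
  "force": 30,
  "rows": [
    [-0.001,0.001,0.003,0,0,0,0.2],
    [-0.001,0.001,0.006,0,0,0,0.2],
    [-0.001,0.001,0.006,0,0,0,0.4],
    [-0.001,0.001,0.006,0,0,0,0.6],
    [-0.001,0.001,0.006,0,0,0,1],
    [-0.001,0.001,0.006,0,0,0,1],
    [-0.001,0.001,0.006,0,0,0,1],
    [-0.001,0.001,0.006,0,0,0,1]
  ]
}}

```text
time: 8.75
ee_pos: [0.3599, -0.2961, 0.0044]
orientation: [0.698, 0.716, 0.0, 0.001]
contact_force: [0.3, 0.4, 4.9]
gripper_width: 0.0111
grasp_force: 30.7
```

```bash
python3 -c "
from h import *
plan((.3605,-.2965,.12,1.5),(.43,-.392,.12,89),(.45,-.392,.12,89))"
```

```text
t 8.75 at [ 0.3599 -0.2961  0.0044] close 1.48 F [0.3 0.4 4.9] w 0.0111
(0.3605, -0.2965, 0.12) shift [-0.0005  0.0007 -0.1156] turn [ 0.05  0.05 -0.02] len 0.116
(0.43, -0.392, 0.12) shift [-0.0977  0.0677 -0.1154] turn [ 1.000e-02  8.000e-02 -8.752e+01] len 0.166
(0.45, -0.392, 0.12) shift [-0.0982  0.0877 -0.1154] turn [ 1.000e-02  8.000e-02 -8.752e+01] len 0.175
```

{"fn": "play_rows", "kwargs": {
  "rows": [
    [0,0,-0.02,0,0,0,1],
    [0,0,-0.055,0,0,0,1],
    [0,0,-0.09,0,0,0,1],
    [0,0,-0.115,0,0,-7,1],
    [-0.01,0.01,-0.115,0,0,-14,1],
    [-0.02,0.02,-0.115,0,0,-21,1],
    [-0.03,0.03,-0.115,0,0,-28,1],
    [-0.045,0.045,-0.115,0,0,-35,1],
    [-0.06,0.06,-0.115,0,0,-42,1],
    [-0.08,0.07,-0.115,0,0,-49,1]
  ]
}}

```text
time: 9.58
ee_pos: [0.4324, -0.3738, 0.1188]
orientation: [0.335, 0.942, 0.0, -0.0]
contact_force: [0.8, 0.3, -0.4]
gripper_width: 0.0114
grasp_force: 29.9
```

```bash
python3 -c "
from h import *
plan((.45,-.392,.12,89))"
```

```text
t 9.58 at [ 0.4324 -0.3738  0.1188] close 50.87 F [ 0.8  0.3 -0.4] w 0.0114
(0.45, -0.392, 0.12) shift [-0.0252 -0.003  -0.0012] turn [ 4.000e-02 -1.000e-02 -3.813e+01] len 0.025
```

{"fn": "play_rows", "kwargs": {
  "rows": [
    [-0.01,0,0,0,0,-7,1],
    [-0.02,-0.002,0,0,0,-14,1],
    [-0.025,-0.003,0,0,0,-21,1],
    [-0.025,-0.003,0,0,0,-28,1],
    [-0.025,-0.003,0,0,0,-35,1],
    [-0.025,-0.003,0,0,0,-38,1],
    [-0.025,-0.003,0,0,0,-38,1],
    [-0.025,-0.003,0,0,0,-38,1],
    [-0.025,-0.003,0,0,0,-38,1]
  ]
}}

```text
time: 10.33
ee_pos: [0.4487, -0.3922, 0.1187]
orientation: [0.014, 1.0, 0.0, -0.0]
contact_force: [-0.6, -0.1, -0.6]
gripper_width: 0.0113
grasp_force: 29.9
```

```bash
python3 -c "
from h import *
import pickle
plan((.45,-.392,.12,89),(.45,-.392,.037,89))
s=env.read_state();p,d=env.capture('wrist');pickle.dump((s,p,d),open('w4.pkl','wb'));cv2.imwrite('pics/w4.png',p[:,:,::-1])"
```

```text
t 10.33 at [ 0.4487 -0.3922  0.1187] close 88.38 F [-0.6 -0.1 -0.6] w 0.0113
(0.45, -0.392, 0.12) shift [-0.0013  0.0002 -0.0013] turn [ 0.01 -0.02 -0.62] len 0.002
(0.45, -0.392, 0.037) shift [-0.0013  0.0002  0.0817] turn [ 0.01 -0.02 -0.62] len 0.082
```

View pics/w4.png

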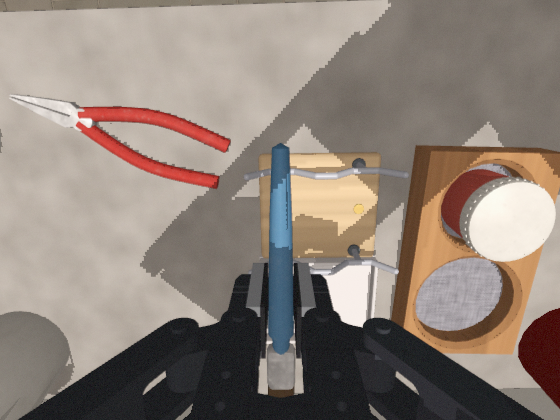

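Blue brush is held along the rest axis, handle towards the robot; the near rail runs (246,177)–(407,175). Checking lateral alignment.

```bash
python3 -c "
from h import *
import pickle
s,p,d=pickle.load(open('w4.pkl','rb'))
for q in [(246,177),(407,175)]:
  print('rail',wray(s,*q,.046).round(4))
for q in [(260,155),(380,152)]: print('board',wray(s,*q,.008).round(4))
for q in [(376,318)]: print('panR',wray(s,*q,.015).round(4))
z=.1187-.0044+.006
print('brush',wray(s,281,148,z).round(4),wray(s,281,340,z).round(4))
plan()
c=p[130:300,220:420];cv2.imwrite('pics/w4c.png',cv2.resize(c[:,:,::-1],None,fx=3.5,fy=3.5))"
```

```text
rail [ 0.4165 -0.4139  0.046 ]
rail [ 0.4182 -0.3134  0.046 ]
board [ 0.4093 -0.4069  0.008 ]
board [ 0.4097 -0.3205  0.008 ]
panR [ 0.5452 -0.3174  0.015 ]
brush [ 0.3881 -0.3914  0.1203] [ 0.4801 -0.394   0.1203]
t 10.38 at [ 0.4488 -0.3922  0.1187] close 88.41 F [0.3 0.5 0.4] w 0.0114
```

View pics/w4c.png

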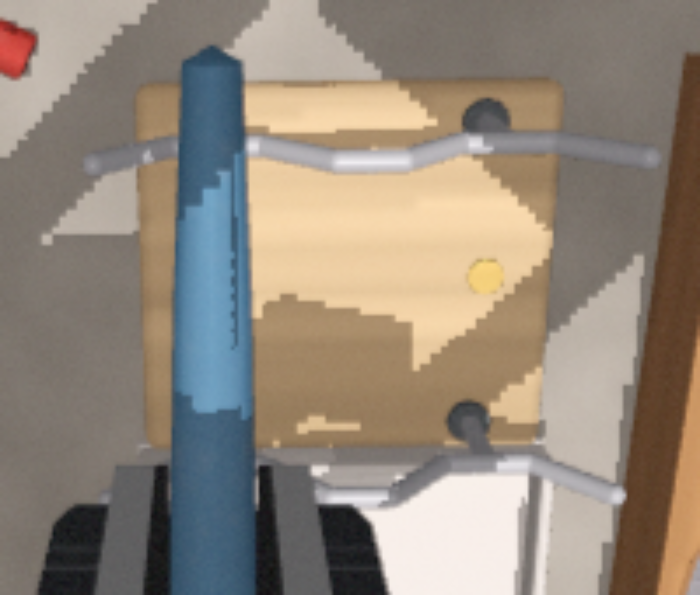

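{"fn": "play_rows", "kwargs": {
  "rows": [
    [-0.001,0,0.03,0,0,0,1],
    [-0.001,0,0.055,0,0,0,1],
    [-0.001,0,0.07,0,0,0,1],
    [-0.001,0,0.078,0,0,0,1],
    [-0.001,0,0.081,0,0,0,1],
    [-0.001,0,0.082,0,0,0,1],
    [-0.001,0,0.082,0,0,0,1],
    [-0.001,0,0.082,0,0,0,1]
  ]
}}

```text
time: 11.05
ee_pos: [0.4507, -0.3931, 0.0378]
orientation: [0.013, 1.0, -0.001, 0.001]
contact_force: [0.3, 0.5, -0.5]
gripper_width: 0.0113
grasp_force: 29.9
```

{"fn": "play_rows", "kwargs": {
  "rows": [
    [0,0,0.001,0,0,0,1],
    [0,0,0.0015,0,0,0,1],
    [0,0,0.0015,0,0,0,0.7],
    [0,0,0.0015,0,0,0,0.5],
    [0,0,0.0015,0,0,0,0.4],
    [0,0,0.0015,0,0,0,0.4],
    [0,0,-0.01,0,0,0,0.4],
    [0,0,-0.04,0,0,0,0.3],
    [0,0,-0.08,0,0,0,0.3],
    [0,0,-0.12,0,0,0,0]
  ]
}}

```text
time: 11.88
ee_pos: [0.4491, -0.3915, 0.1577]
orientation: [0.013, 1.0, 0.001, -0.001]
contact_force: [0.4, -0.9, -0.2]
gripper_width: 0.0408
grasp_force: 0.0
```

```bash
python3 -c "
from h import *
import pickle
plan((.44,-.3,.3,89),(.42,-.05,.3,90),(.444,.099,.15,90))
s=env.read_state();p,d=env.capture('wrist');pickle.dump((s,p,d),open('w5.pkl','wb'));cv2.imwrite('pics/w5.png',p[:,:,::-1])"
```

```text
t 11.88 at [ 0.4491 -0.3915  0.1577] close 88.48 F [ 0.4 -0.9 -0.2] w 0.0408
(0.44, -0.3, 0.3) shift [ 0.0118  0.0915 -0.1421] turn [ 0.12 -0.13 -0.52] len 0.169
(0.42, -0.05, 0.3) shift [ 0.0384  0.3409 -0.1415] turn [ 0.12 -0.13 -1.52] len 0.371
(0.444, 0.099, 0.15) shift [0.0181 0.4902 0.0088] turn [ 0.12 -0.13 -1.52] len 0.491
```

View pics/w5.png

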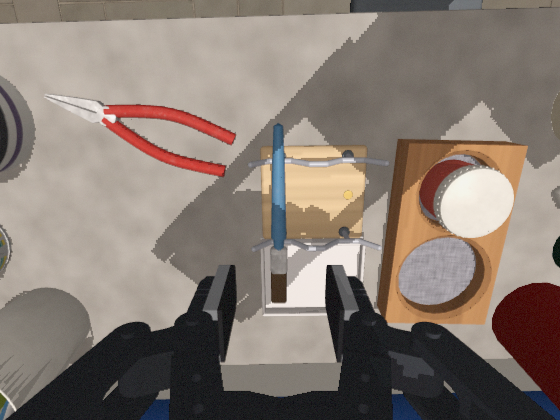

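Blue brush lies in the right notch on both rails, bristles over the pan. Now the jar.

{"fn": "play_rows", "kwargs": {
  "rows": [
    [0,0,-0.04,0,0,0,0],
    [0.005,0.01,-0.08,0,0,0,0],
    [0.01,0.04,-0.115,0,0,0,-1],
    [0.012,0.08,-0.13,0,0,0,-1],
    [0.02,0.12,-0.13,0,0,-0.5,-1],
    [0.025,0.16,-0.13,0,0,-0.5,-1],
    [0.03,0.2,-0.13,0,0,-1,-1],
    [0.03,0.24,-0.13,0,0,-1,-1],
    [0.035,0.28,-0.13,0,0,-1.5,-1],
    [0.035,0.32,-0.13,0,0,-1.5,-1]
  ]
}}

```text
time: 12.77
ee_pos: [0.422, -0.0696, 0.2875]
orientation: [0.0, 1.0, -0.0, 0.0]
contact_force: [0.7, -0.7, 0.0]
gripper_width: 0.0855
grasp_force: 0.0
```

```bash
python3 -c "
from h import *
plan((.444,.099,.17,90))"
```

```text
t 12.77 at [ 0.422  -0.0696  0.2875] close 89.96 F [ 0.7 -0.7  0. ] w 0.0855
(0.444, 0.099, 0.17) shift [-0.0218  0.1687  0.1175] turn [-0.01  0.04 -0.04] len 0.207
```

{"fn": "play_rows", "kwargs": {
  "rows": [
    [-0.005,0.04,0,0,0,0,-1],
    [-0.01,0.08,0,0,0,0,-1],
    [-0.015,0.12,0,0,0,0,-1],
    [-0.02,0.15,0.01,0,0,0,-1],
    [-0.022,0.168,0.03,0,0,0,-1],
    [-0.022,0.168,0.06,0,0,0,-1],
    [-0.022,0.168,0.09,0,0,0,-1],
    [-0.022,0.168,0.1,0,0,0,-1],
    [-0.022,0.168,0.1,0,0,0,-1]
  ]
}}

```text
time: 13.52
ee_pos: [0.4428, 0.0965, 0.1844]
orientation: [-0.0, 1.0, -0.0, -0.003]
contact_force: [-0.4, 0.1, 0.3]
gripper_width: 0.0859
grasp_force: 0.0
```

```bash
python3 -c "
from h import *
import pickle
plan((.444,.099,.022,90))
s=env.read_state();p,d=env.capture('wrist');pickle.dump((s,p,d),open('w6.pkl','wb'));cv2.imwrite('pics/w6.png',p[:,:,::-1])"
```

```text
t 13.52 at [0.4428 0.0965 0.1844] close 90.02 F [-0.4  0.1  0.3] w 0.0859
(0.444, 0.099, 0.022) shift [-0.0021  0.0026  0.1624] turn [-0.04 -0.35  0.02] len 0.162
```

View pics/w6.png

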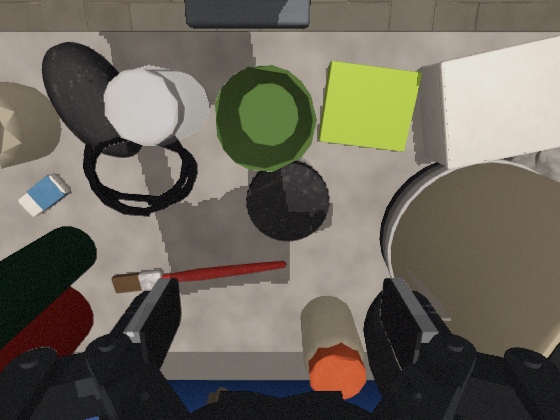

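Jar lid centre ≈(288,200), kettle's edge at u≈382, red brush from (285,264) to the ferrule ≈(160,276).

```bash
python3 -c "
from h import *
import pickle
s,p,d=pickle.load(open('w6.pkl','rb'))
print('jar',wray(s,288,200,.062),wray(s,246,200,.062)[1],wray(s,329,200,.062)[1])
print('kettle edge',wray(s,382,220,.0),wray(s,382,220,.1),wray(s,390,240,.15))
print('kh',wray(s,378,290,.1),wray(s,378,290,.2), d[290,378],d[240,420])
a=wray(s,285,264,.006);b=wray(s,160,276,.008);print('red',a,b,np.degrees(np.arctan2(*(a-b)[1::-1])))
w=(b-a)[:2]/np.linalg.norm((b-a)[:2]);print('grip',a[:2]+.076*w)
plan((.444,.099,.022,90))"
```

```text
jar [0.44058761 0.10120488 0.062     ] 0.06814723317373098 0.1334716926815665
kettle edge [4.79598199e-01 1.95699592e-01 5.55111512e-17] [0.4436774  0.16502065 0.1       ] [0.43731461 0.15508939 0.15      ]
kh [0.49835561 0.1669912  0.1       ] [0.4383537 0.1354444 0.2      ] 0.37229934 0.26305005
red [0.52477699 0.09982734 0.006     ] [ 0.53729206 -0.02756536  0.008     ] 95.6107381804366
grip [0.53220747 0.02419145]
t 13.57 at [0.4443 0.0965 0.1861] close 90.0 F [-0.2 -0.4 -0.4] w 0.0853
(0.444, 0.099, 0.022) shift [-1.000e-04  2.600e-03  1.641e-01] turn [-0.02 -0.17 -0.  ] len 0.164
```

{"fn": "play_rows", "kwargs": {
  "rows": [
    [0.002,0.0035,0.02,0,0,0,-1],
    [0.002,0.0035,0.055,0,0,0,-1],
    [0.002,0.0035,0.085,0,0,0,-1],
    [0.002,0.0035,0.11,0,0,0,-1],
    [0.002,0.0035,0.13,0,0,0,-1],
    [0.002,0.0035,0.147,0,0,0,-1],
    [0.002,0.0035,0.157,0,0,0,-1],
    [0.002,0.0035,0.162,0,0,0,-1],
    [0.002,0.0035,0.162,0,0,0,-1],
    [0.002,0.0035,0.162,0,0,0,-1]
  ]
}}

```text
time: 14.4
ee_pos: [0.4449, 0.1, 0.0258]
orientation: [0.0, 1.0, 0.0, 0.001]
contact_force: [-0.6, 0.7, 0.5]
gripper_width: 0.0856
grasp_force: 0.0
```

{"fn": "play_rows", "kwargs": {
  "force": 35,
  "rows": [
    [0,0,0,0,0,0,-0.6],
    [0,0,0,0,0,0,-0.4],
    [0,0,0,0,0,0,0],
    [0,0,0,0,0,0,0.5],
    [0,0,0,0,0,0,1],
    [0,0,0,0,0,0,1],
    [0,0,0,0,0,0,1]
  ]
}}

```text
time: 14.98
ee_pos: [0.4446, 0.1001, 0.0261]
orientation: [0.0, 1.0, 0.0, 0.001]
contact_force: [0.0, 0.1, 5.5]
gripper_width: 0.0628
grasp_force: 37.3
```

```bash
python3 -c "
from h import *
plan((.442,.1,.27,90),(.46,-.05,.27,90),(.527,-.253,.27,90))"
```

```text
t 14.98 at [0.4446 0.1001 0.0261] close 89.97 F [0.  0.1 5.5] w 0.0628
(0.442, 0.1, 0.27) shift [ 1.900e-03 -1.000e-04 -2.439e-01] turn [ 0.02  0.16 -0.03] len 0.244
(0.46, -0.05, 0.27) shift [-0.0162 -0.15   -0.2439] turn [ 0.02  0.16 -0.03] len 0.287
(0.527, -0.253, 0.27) shift [-0.0833 -0.353  -0.2438] turn [ 0.02  0.16 -0.03] len 0.437
```

{"fn": "play_rows", "kwargs": {
  "rows": [
    [0,0,-0.015,0,0,0,1],
    [0,0,-0.045,0,0,0,1],
    [0,0,-0.085,0,0,0,1],
    [0,0,-0.125,0,0,0,1],
    [0,0,-0.165,0,0,0,1],
    [0,0,-0.205,0,0,0,1],
    [0,-0.005,-0.235,0,0,0,1],
    [0,-0.03,-0.245,0,0,0,1],
    [-0.005,-0.065,-0.245,0,0,0,1],
    [-0.01,-0.105,-0.245,0,0,0,1]
  ]
}}

```text
time: 15.82
ee_pos: [0.4538, -0.0049, 0.2721]
orientation: [-0.001, 1.0, 0.0, 0.002]
contact_force: [1.0, -1.0, -1.4]
gripper_width: 0.0629
grasp_force: 44.8
```

```bash
python3 -c "
from h import *
plan((.46,-.05,.27,90),(.527,-.253,.27,90))"
```

```text
t 15.82 at [ 0.4538 -0.0049  0.2721] close 90.17 F [ 1.  -1.  -1.4] w 0.0629
(0.46, -0.05, 0.27) shift [-0.0061 -0.0451  0.0021] turn [0.01 0.27 0.17] len 0.046
(0.527, -0.253, 0.27) shift [-0.0725 -0.2483  0.0024] turn [0.01 0.27 0.17] len 0.259
```

{"fn": "play_rows", "kwargs": {
  "rows": [
    [-0.01,-0.038,0,0,0,0,1],
    [-0.02,-0.075,0,0,0,0,1],
    [-0.03,-0.112,0,0,0,0,1],
    [-0.042,-0.148,0,0,0,0,1],
    [-0.054,-0.185,0,0,0,0,1],
    [-0.064,-0.218,0,0,0,0,1],
    [-0.07,-0.24,0,0,0,0,1],
    [-0.0725,-0.248,0.01,0,0,0,1],
    [-0.0725,-0.248,0.03,0,0,0,1],
    [-0.0725,-0.248,0.06,0,0,0,1]
  ]
}}

```text
time: 16.65
ee_pos: [0.5273, -0.2542, 0.2115]
orientation: [0.001, 1.0, -0.001, 0.003]
contact_force: [0.2, -0.3, -2.1]
gripper_width: 0.0626
grasp_force: 44.8
```

{"fn": "play_rows", "kwargs": {
  "rows": [
    [0,0,0.03,0,0,0,1],
    [0,0,0.05,0,0,0,1],
    [0,0,0.06,0,0,0,1],
    [0,0,0.06,0,0,0,1],
    [0,0,0.06,0,0,0,1]
  ]
}}

```text
time: 17.07
ee_pos: [0.5257, -0.2524, 0.1499]
orientation: [-0.0, 1.0, 0.0, -0.0]
contact_force: [0.6, -1.0, 0.2]
gripper_width: 0.0629
grasp_force: 44.8
```

```bash
python3 -c "
from h import *
import pickle
plan((.527,-.253,.036,90))
s=env.read_state();p,d=env.capture('wrist');pickle.dump((s,p,d),open('w7.pkl','wb'));cv2.imwrite('pics/w7.png',p[:,:,::-1])"
```

```text
t 17.07 at [ 0.5257 -0.2524  0.1499] close 90.0 F [ 0.6 -1.   0.2] w 0.0629
(0.527, -0.253, 0.036) shift [-0.0013 -0.0006  0.1139] turn [ 0.03 -0.03  0.  ] len 0.114
```

View pics/w7.png

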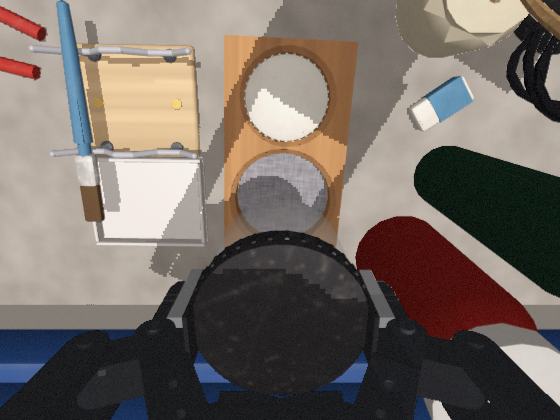

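Jar held upright, lid centre ≈(280,313), wide bore below at u 236–330; pot sits in the narrow bore. Checking the lid's position.

```bash
python3 -c "
from h import *
import pickle
s,p,d=pickle.load(open('w7.pkl','rb'))
print('lid',wray(s,280,313,.186))
for q in [(234,195),(331,195),(283,150)]:print('bore',wray(s,*q,.028))"
```

```text
lid [ 0.51794122 -0.25384333  0.186     ]
bore [ 0.51989727 -0.28984314  0.028     ]
bore [ 0.51996839 -0.21400938  0.028     ]
bore [ 0.48485247 -0.25159749  0.028     ]
```

{"fn": "play_rows", "kwargs": {
  "rows": [
    [-0.002,0.0005,0.03,0,0,0,1],
    [-0.004,0.0005,0.06,0,0,0,1],
    [-0.004,0.0005,0.08,0,0,0,1],
    [-0.004,0.0005,0.095,0,0,0,1],
    [-0.004,0.0005,0.105,0,0,0,1],
    [-0.004,0.0005,0.11,0,0,0,1],
    [-0.004,0.0005,0.11,0,0,0,1],
    [-0.004,0.0005,0.11,0,0,0,1]
  ]
}}

```text
time: 17.78
ee_pos: [0.5309, -0.2531, 0.041]
orientation: [0.0, 1.0, -0.001, 0.001]
contact_force: [-0.0, 0.6, 0.2]
gripper_width: 0.0626
grasp_force: 44.8
```

{"fn": "play_rows", "kwargs": {
  "rows": [
    [0,0,0.001,0,0,0,1],
    [0,0,0.002,0,0,0,1],
    [0,0,0.002,0,0,0,1]
  ]
}}

```text
time: 18.03
ee_pos: [0.5303, -0.2528, 0.0386]
orientation: [0.0, 1.0, -0.0, 0.001]
contact_force: [-0.1, 0.2, -1.4]
gripper_width: 0.0629
grasp_force: 44.8
```

{"fn": "play_rows", "kwargs": {
  "rows": [
    [0,0,0.001,0,0,0,1],
    [0,0,0.002,0,0,0,1],
    [0,0,0.002,0,0,0,1]
  ]
}}

```text
time: 18.28
ee_pos: [0.53, -0.2527, 0.0362]
orientation: [0.0, 1.0, -0.0, 0.0]
contact_force: [0.3, 1.1, 2.7]
gripper_width: 0.0629
grasp_force: 45.3
```

{"fn": "play_rows", "kwargs": {
  "rows": [
    [0,0,0.0005,0,0,0,0.0],
    [0,0,0.0005,0,0,0,-0.4],
    [0,0,0.0005,0,0,0,-0.75],
    [0,0,0.0005,0,0,0,-0.75],
    [0,0,-0.01,0,0,0,-0.75],
    [0,0,-0.04,0,0,0,-0.75],
    [0,0,-0.08,0,0,0,-0.75],
    [0.01,0,-0.12,0,0,0,-0.75],
    [0.02,0,-0.16,0,0,0,-0.75],
    [0.02,0,-0.2,0,0,0,-0.75]
  ]
}}

```text
time: 19.12
ee_pos: [0.5076, -0.2519, 0.2381]
orientation: [0.0, 1.0, 0.0, -0.001]
contact_force: [0.4, 0.4, -1.2]
gripper_width: 0.0749
grasp_force: 0.0
```

```bash
python3 -c "
from h import *
import pickle
plan((.5,-.1,.28,45),(.533,.0242,.25,6.5))
s=env.read_state();p,d=env.capture('wrist');pickle.dump((s,p,d),open('w8.pkl','wb'));cv2.imwrite('pics/w8.png',p[:,:,::-1])"
```

```text
t 19.12 at [ 0.5076 -0.2519  0.2381] close 89.96 F [ 0.4  0.4 -1.2] w 0.0749
(0.5, -0.1, 0.28) shift [ 0.0078  0.1519 -0.0418] turn [-1.000e-02 -1.200e-01  4.496e+01] len 0.158
(0.533, 0.0242, 0.25) shift [-0.0252  0.2762 -0.0118] turn [-6.000e-02 -1.100e-01  8.346e+01] len 0.278
```

View pics/w8.png

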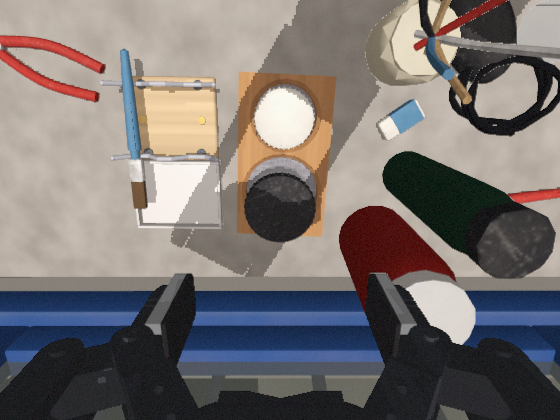

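Both pots are seated. On to the red brush, over the bottle.

{"fn": "play_rows", "kwargs": {
  "rows": [
    [0,0,-0.04,0,0,7,-0.5],
    [0.005,0.03,-0.06,0,0,14,0],
    [0.008,0.07,-0.06,0,0,21,0],
    [0.008,0.11,-0.06,0,0,28,0.1],
    [0.008,0.15,-0.06,0,0,35,0.1],
    [0,0.19,-0.06,0,0,42,0.1],
    [-0.01,0.225,-0.06,0,0,49,0.1],
    [-0.02,0.255,-0.05,0,0,56,0.1],
    [-0.025,0.275,-0.03,0,0,63,0.1],
    [-0.025,0.276,-0.01,0,0,70,0.1]
  ]
}}

```text
time: 20.0
ee_pos: [0.5368, 0.0279, 0.2465]
orientation: [0.559, 0.829, 0.002, 0.001]
contact_force: [0.9, -0.6, -0.8]
gripper_width: 0.0385
grasp_force: 0.0
```

```bash
python3 -c "
from h import *
plan((.533,.0242,.15,6.5))"
```

```text
t 20.0 at [0.5368 0.0279 0.2465] close 22.09 F [ 0.9 -0.6 -0.8] w 0.0385
(0.533, 0.0242, 0.15) shift [-0.0021 -0.0055  0.0965] turn [ 0.28 -0.07 15.59] len 0.097
```

{"fn": "play_rows", "kwargs": {
  "rows": [
    [-0.002,-0.005,0.035,0,0,7,0.1],
    [-0.002,-0.005,0.07,0,0,14,0.15],
    [-0.002,-0.005,0.09,0,0,15.5,0.15],
    [-0.002,-0.005,0.096,0,0,15.5,0.15],
    [-0.002,-0.005,0.096,0,0,15.5,0.15],
    [-0.002,-0.005,0.096,0,0,15.5,0.15]
  ]
}}

```text
time: 20.5
ee_pos: [0.532, 0.0197, 0.1507]
orientation: [0.664, 0.748, 0.0, 0.0]
contact_force: [0.7, 0.3, 0.1]
gripper_width: 0.036
grasp_force: 0.0
```

```bash
python3 -c "
from h import *
import pickle
plan((.533,.0242,.004,6.5))
s=env.read_state();p,d=env.capture('wrist');pickle.dump((s,p,d),open('w9.pkl','wb'))
h=cv2.cvtColor(p,cv2.COLOR_RGB2HSV);m=cv2.inRange(h,(0,140,60),(8,255,255))|cv2.inRange(h,(174,140,60),(180,255,255))
for c in cv2.findContours(m,0,1)[0]:
  if cv2.contourArea(c)>150:
    r=cv2.minAreaRect(c);b=cv2.boxPoints(r);L=sorted([((b[i]+b[(i+1)%4])/2,np.linalg.norm(b[i]-b[(i+1)%4])) for i in range(4)],key=lambda t:t[1])[:2]
    e=[wray(s,*x[0],.006) for x in L];print(r,[q.round(4) for q in e],np.degrees(np.arctan2(*(e[0]-e[1])[1::-1])))
"
```

```text
t 20.5 at [0.532  0.0197 0.1507] close 6.76 F [0.7 0.3 0.1] w 0.036
(0.533, 0.0242, 0.004) shift [0.0044 0.0014 0.1467] turn [0.07 0.01 0.26] len 0.147
((305.0, 360.0), (74.0, 62.0), 90.0) [array([ 0.5709, -0.1069,  0.006 ]), array([ 0.5836, -0.1978,  0.006 ])] 97.98834899892184
((284.0, 168.5), (12.0, 153.0), 0.0) [array([0.5254, 0.1005, 0.006 ]), array([ 0.5409, -0.0278,  0.006 ])] 96.89939650109007
((384.9786071777344, 40.67720413208008), (80.02908325195312, 34.203460693359375), 63.76805877685547) [array([0.5778, 0.1666, 0.006 ]), array([0.6141, 0.1222, 0.006 ])] 129.24081154703822
```

{"fn": "play_rows", "kwargs": {
  "rows": [
    [0.005,0.003,0.035,0,0,0,0.2],
    [0.005,0.003,0.07,0,0,0,0.2],
    [0.005,0.003,0.1,0,0,0,0.2],
    [0.005,0.003,0.125,0,0,0,0.2],
    [0.005,0.003,0.138,0,0,0,0.2],
    [0.005,0.003,0.14,0,0,0,0.2],
    [0.005,0.003,0.14,0,0,0,0.2],
    [0.005,0.003,0.14,0,0,0,0.2]
  ]
}}

```text
time: 21.22
ee_pos: [0.5355, 0.0249, 0.0115]
orientation: [0.665, 0.747, 0.001, 0.001]
contact_force: [-0.1, 0.1, 0.5]
gripper_width: 0.0344
grasp_force: 0.0
```

{"fn": "play_rows", "kwargs": {
  "force": 30,
  "rows": [
    [0,0,0.004,0,0,0,0.2],
    [0,0,0.007,0,0,0,0.2],
    [0,0,0.007,0,0,0,0.4],
    [0,0,0.007,0,0,0,0.6],
    [0,0,0.007,0,0,0,1],
    [0,0,0.007,0,0,0,1],
    [0,0,0.007,0,0,0,1],
    [0,0,0.007,0,0,0,1]
  ]
}}

```text
time: 21.88
ee_pos: [0.5338, 0.025, 0.0033]
orientation: [0.665, 0.747, 0.0, 0.0]
contact_force: [-1.4, -0.3, 6.9]
gripper_width: 0.0114
grasp_force: 30.4
```

```bash
python3 -c "
from h import *
plan((.535,.025,.28,6.8),(.49,-.15,.28,45),(.45,-.336,.28,88.9))"
```

```text
t 21.88 at [0.5338 0.025  0.0033] close 6.7 F [-1.4 -0.3  6.9] w 0.0114
(0.535, 0.025, 0.28) shift [-2.000e-04  1.400e-03 -2.767e-01] turn [ 0.05  0.01 -0.1 ] len 0.277
(0.49, -0.15, 0.28) shift [-0.1687 -0.0637 -0.2767] turn [ 4.00e-02  2.00e-02 -3.83e+01] len 0.33
(0.45, -0.336, 0.28) shift [-0.3488 -0.1252 -0.2768] turn [ 3.00e-02  4.00e-02 -8.22e+01] len 0.463
```

{"fn": "play_rows", "kwargs": {
  "rows": [
    [0,0,-0.02,0,0,0,1],
    [0,0,-0.055,0,0,0,1],
    [0,0,-0.095,0,0,0,1],
    [0,0,-0.135,0,0,0,1],
    [0,0,-0.175,0,0,0,1],
    [0,0,-0.215,0,0,0,1],
    [0,0,-0.25,0,0,-3,1],
    [-0.02,-0.005,-0.275,0,0,-9,1],
    [-0.055,-0.02,-0.277,0,0,-15,1],
    [-0.095,-0.035,-0.277,0,0,-22,1]
  ]
}}

```text
time: 22.72
ee_pos: [0.5123, -0.0689, 0.2824]
orientation: [0.511, 0.859, 0.001, 0.003]
contact_force: [0.3, -0.3, -0.6]
gripper_width: 0.0112
grasp_force: 29.7
```

```bash
python3 -c "
from h import *
plan((.45,-.336,.28,88.9))"
```

```text
t 22.72 at [ 0.5123 -0.0689  0.2824] close 28.51 F [ 0.3 -0.3 -0.6] w 0.0112
(0.45, -0.336, 0.28) shift [-0.205  -0.1822  0.0023] turn [  0.11   0.31 -60.39] len 0.274
```

{"fn": "play_rows", "kwargs": {
  "rows": [
    [-0.025,-0.022,0,0,0,-7,1],
    [-0.05,-0.045,0,0,0,-14,1],
    [-0.075,-0.067,0,0,0,-21,1],
    [-0.1,-0.09,0,0,0,-28,1],
    [-0.125,-0.111,0,0,0,-35,1],
    [-0.15,-0.133,0,0,0,-42,1],
    [-0.175,-0.155,0,0,0,-49,1],
    [-0.195,-0.173,0,0,0,-56,1],
    [-0.205,-0.182,0,0,0,-60.3,1],
    [-0.205,-0.182,0.02,0,0,-60.3,1]
  ]
}}

```text
time: 23.55
ee_pos: [0.4479, -0.3402, 0.2626]
orientation: [0.015, 1.0, -0.003, 0.003]
contact_force: [0.5, 0.7, -1.6]
gripper_width: 0.0113
grasp_force: 29.7
```

```bash
python3 -c "
from h import *
plan((.45,-.336,.13,88.9))"
```

```text
t 23.55 at [ 0.4479 -0.3402  0.2626] close 88.33 F [ 0.5  0.7 -1.6] w 0.0113
(0.45, -0.336, 0.13) shift [-0.0013  0.0052  0.1326] turn [-0.37  0.3  -0.57] len 0.133
```

{"fn": "play_rows", "kwargs": {
  "rows": [
    [0,0.003,0.035,0,0,0,1],
    [0,0.003,0.07,0,0,0,1],
    [0,0.003,0.1,0,0,0,1],
    [0,0.003,0.12,0,0,0,1],
    [0,0.003,0.13,0,0,0,1],
    [0,0.003,0.13,0,0,0,1],
    [0,0.003,0.13,0,0,0,1]
  ]
}}

```text
time: 24.13
ee_pos: [0.4471, -0.3321, 0.1298]
orientation: [0.015, 1.0, 0.0, -0.0]
contact_force: [0.1, -1.1, 0.4]
gripper_width: 0.0112
grasp_force: 29.7
```

```bash
python3 -c "
from h import *
import pickle
plan((.45,-.336,.037,88.9))
s=env.read_state();p,d=env.capture('wrist');pickle.dump((s,p,d),open('w10.pkl','wb'));cv2.imwrite('pics/w10.png',p[:,:,::-1])"
```

```text
t 24.13 at [ 0.4471 -0.3321  0.1298] close 88.33 F [ 0.1 -1.1  0.4] w 0.0112
(0.45, -0.336, 0.037) shift [-0.0031 -0.0038  0.0928] turn [ 0.02 -0.03 -0.57] len 0.093
```

View pics/w10.png

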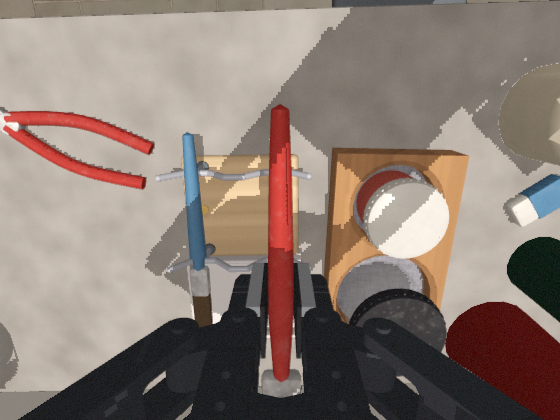

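Red brush is aligned above the left notch. Lowering.

{"fn": "play_rows", "kwargs": {
  "rows": [
    [-0.0015,-0.0035,0.025,0,0,-0.5,1],
    [-0.003,-0.0035,0.05,0,0,-0.5,1],
    [-0.003,-0.0035,0.07,0,0,-0.5,1],
    [-0.003,-0.0035,0.085,0,0,-0.5,1],
    [-0.003,-0.0035,0.091,0,0,-0.5,1],
    [-0.003,-0.0035,0.093,0,0,-0.5,1],
    [-0.003,-0.0035,0.093,0,0,-0.5,1],
    [-0.003,-0.0035,0.093,0,0,-0.5,1]
  ]
}}

```text
time: 24.85
ee_pos: [0.4509, -0.3366, 0.0383]
orientation: [0.01, 1.0, -0.001, 0.001]
contact_force: [0.2, -0.3, -0.3]
gripper_width: 0.0113
grasp_force: 29.7
```

{"fn": "play_rows", "kwargs": {
  "rows": [
    [0,0,0.0015,0,0,0,1],
    [0,0,0.0025,0,0,0,1],
    [0,0,0.0025,0,0,0,0.7],
    [0,0,0.0025,0,0,0,0.5],
    [0,0,0.0025,0,0,0,0.4],
    [0,0,0.0025,0,0,0,0.4],
    [0,0,-0.01,0,0,0,0.4],
    [0,0,-0.04,0,0,0,0.3],
    [0,0,-0.08,0,0,0,0.3],
    [0,0,-0.12,0,0,0,0.3]
  ]
}}

```text
time: 25.68
ee_pos: [0.4488, -0.3348, 0.157]
orientation: [0.01, 1.0, 0.001, -0.001]
contact_force: [0.7, 0.3, -0.2]
gripper_width: 0.0299
grasp_force: 0.0
```

{"fn": "play_rows", "kwargs": {
  "rows": [
    [0.01,0,-0.04,0,0,0,0.3],
    [0.02,0,-0.08,0,0,0,0.3],
    [0.03,0,-0.11,0,0,0,0.3],
    [0.03,0,-0.11,0,0,0,0.3],
    [0.03,0,-0.11,0,0,0,0.3]
  ]
}}

```text
time: 26.1
ee_pos: [0.4204, -0.3359, 0.2693]
orientation: [0.01, 1.0, -0.002, 0.002]
contact_force: [-0.1, 0.3, -0.6]
gripper_width: 0.0301
grasp_force: 0.0
```

```bash
python3 -c "
from h import *
plan()
s=env.read_state();p,d=env.capture('wrist');cv2.imwrite('pics/w11.png',p[:,:,::-1])"
```

```text
t 26.1 at [ 0.4204 -0.3359  0.2693] close 88.8 F [-0.1  0.3 -0.6] w 0.0301
```

View pics/w11.png

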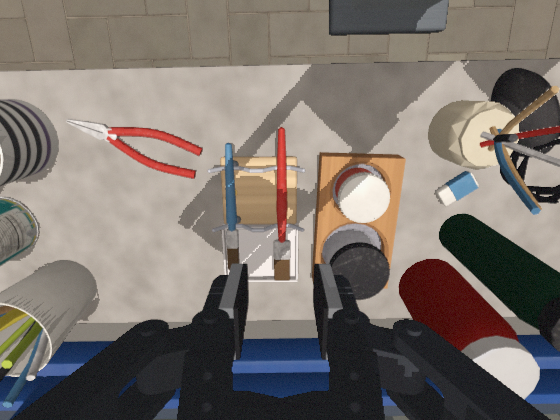

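Both brushes lie in their notches with bristles over the pan (230,255)/(282,270). The pot and jar stand in their bores at (362,195)/(358,265), and the gripper is clear of everything. Handing in.

```bash
python3 -c "
from station import env
print(env.job_done())"
```

```text
the job is handed in; nothing more can be done
None
```

I handed the job in at about 26 s: the last wrist view shows the jar in the wide bore, the red pot in the narrow bore, and both brushes on the rest with bristles over the pan; the hand-in returned no verdict.

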